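Swing the blue funnel stand over its beaker

ROBOT

A 6-joint arm with a two-finger parallel gripper is mounted at the origin on the work surface. World frame = base frame: x ahead of the robot, y to its left, z up, the work surface at z = 0. Lengths are in m, angles in rad, forces in N, time in s.
With the tool pointing down it reaches from about 0.375 to 0.975 m from the base axis. Payload 3.8 kg.
Tool frame: the origin (TCP) lies at the very end of the fingers, on their centre line; the grasp point (between the pads) lies 19 mm behind it; z points along the fingers, y is the direction in which the jaws open and shut (so a half turn about z gives the same grasp; the last joint's range is limited). The gripper opens to 85 mm and grips with 20 to 120 N. Pads are 22 mm wide; open, the fingers measure 114 mm over their backs; the gripper's body (76 mm by 85 mm) begins 54 mm behind the grasp point. The pads swing forward as they close: fully open they stand 13 mm farther back than shut.
Start: joints at [-0.037, 0.264, 1.604, -0, 1.274, -0.037], TCP at [0.675, -0, 0.231] pointing down, gripper open.
Joint ranges: [-2.63, 2.63], [-0.94, 2.18], [0.31, 2.57], [-1.31, 4.45], [0, 2.66], [-2.55, 2.55]. Speed limits (rad/s): [2.57, 2.57, 3.14, 3.14, 3.14, 3.14].

INTERFACE

Orientations are given as a rotation vector (axis times angle).
In Python, from workcell import status, read_camera, camera_info, order gives the robot as it stands.
- The arm moves only by the tool move_arm, never from a script. Its argument "deltas" is a list of rows, each a list of 3 entries, a list of its own where there are three numbers: the turn, a rotation vector about the world's x, y, z as a fraction of full scale, then the shift along the world's x, y, z as a fraction of full scale, then the closure, from -1 (fully open) to 1 (shut), so that 0 is half open. A call has 1 to 20 rows; each row is the pose to reach, as a shift and turn from the pose commanded when the call began; what a row does not reach only later rows make up. Full scale, the value 1, is 0.1 m for a shift and pi/2 rad for a turn. A row lasts 1/8 s, in which the tool goes at most 62.5 mm and 10.7 degrees, less where a joint would pass 70% of its speed; a pose out of reach is approached as far as the arm can. A call with a number of a shift or a turn outside -1 to 1 is refused whole. A call with a gripper value outside its range is refused whole. The fingers move at their own pace and stop on an object; "grip_force" is the grip in N (left out, the last holds). Time passes only in rows, so rows that repeat a pose let the fingers close. It gives the time, the measured TCP pose, the force and the opening at its end, in the units of the state.
- status.read_state(): the state, without advancing time (a new reading comes with each control period).
- read_camera(name): name is "scene" or "side" or "wrist"; returns (picture, depth): 480x640x3 uint8, red, green, blue; 480x640 float32, m along the optical axis (not along the pixel's ray), 0 where there is no reading.
- camera_info(name): a dict with "K" (3x3 intrinsics, pixels), "R" (3x3) and "t" (3): a world point X has camera coordinates R X + t. Camera axes: x right, y down, z forward; pixel columns grow to the right and rows downward; lengths in m; the calibration is good to about 2 mm. A picture is of the moment at which its call begins: read the wrist's pose just before it. camera_info takes no time and is no camera call; for the wrist camera it gives the pose at the moment of the call.
- order.finish_job(): hands the job in, once; it reports no verdict.
The state is a dict: "time": time; "q": joint angles; "joint_vel": joint speeds; "joint_torque": joint torques, N m; "tool_pos": TCP position; "tcp_rot": TCP orientation; "wrist_force": force on the tool from outside, world axes, zero at the start; "torque": the same for the moment, N m; "width": opening from 0.0 (shut) to 1.0 (fully open).
Only numpy, scipy, OpenCV 4.12 (cv2) and the standard library are available. Lean on these libraries where they do the work, as an engineer would, in place of code of your own. Each camera call takes 0.05 s, during which the arm holds its last target. There are 200 camera calls.

TASK

Two filling stations each have a sprung funnel stand parked tipped back. Push the grip bar of the stand with the BLUE bar over past the middle until the spring snaps it fully home on its other stop, so that the funnel sits level above its beaker. Leave the beaker standing where it is beneath the funnel, and leave the stand with the red bar parked.

Things in the scene. Friction and masses are not known exactly. Their poses are not given: they have to be found in the camera images.
- blue_station: Fixed filling station with blue bar. White plate x -60 to +150, y -75 to +75, 12 mm thick. Origin: on the bench, straight below the stand's hinge. z up; x points to the beaker: the way to push. Hinge axis along y, 105 mm up, between grey posts (20 x 16, 112 mm tall) at y = +-67. On it rock as one the blue bar on two rods and, ahead, a white funnel. Spring strut at y = +87, up to 160 mm high.
- blue_stand (a joint): 0 rad parked, 1.15 fully over. The spring drives it from the middle (0.575) to the nearer stop; the bar needs about 8 N at first, less later; past 0.65 it snaps over in under 0.5 s. Bar: 16 mm thick, 110 mm long along y, 90 mm from the hinge; centre at x = -49, 180 mm up when parked; x = 0, 195 up midway; x = +49, 180 up when over. Space behind it (less x) is free for shut fingers to reach down.
- blue_beaker: Loose open glass beaker, 66 mm wide and 65 mm tall, on the blue station's base plate at about x = +100 mm, y = 0; origin at the centre of its underside. The funnel (mouth 68 mm wide) stands upright ahead of the blue bar when parked (station x = 0 to 70, top 240 mm above the bench) and lies level above the beaker when over.
- red_stand (a joint): Angle of the other station's stand, same build and size but with a red bar, beside the blue one (left or right of it): 0 rad parked (tipped back), 1.15 over. To stay parked. Its funnel, too, reaches 240 mm above the bench: pass above it.
There are look-alikes about, which are no part of the job. Leave any green or pink look-alike of the blue_beaker alone.

How it is judged:
At the end, for the whole second after the job is handed in: The blue-barred stand rests within 0.1 rad of its far stop (joint above 1.05 rad), the red-barred stand is still parked (below 0.15 rad), and the blue station's beaker stands upright (within 0.17 rad) and still, within 20 mm in x and y of the point 100 mm ahead of the station's origin (value of joint blue_stand above 1.05 rad and value of joint red_stand below 0.15 rad and angle between blue_beaker's own z axis and vertical below 0.17 rad and x of blue_beaker in the frame of blue_station between 0.08 and 0.12 m and y of blue_beaker in the frame of blue_station between -0.02 and 0.02 m and linear speed of blue_beaker below 0.02 m/s); the robot touches nothing.
It fails at once if the red-barred stand is pushed off its parked stop (beyond 0.3 rad) (value of joint red_stand above 0.3 rad).
It fails at once if the blue station's beaker is knocked over (tilt beyond 0.6 rad) (angle between blue_beaker's own z axis and vertical above 0.6 rad).
It also fails if it takes over 35 s, if anything falls off the work surface, if the arm or the gripper's body presses on something with over 40 N, if the wrist force passes 120 N, or if a joint passes its speed limit or range.

## Working session

There is one attempt and no reset: what is moved stays moved. The work goes in short steps, Python scripts to look and compute and a tool call to move; the robot and the scene stay as the last step left them, time stands still between calls to the robot, and variables do not carry over. Pictures are saved under pics/ and viewed, about 8 in all and at most 12, crops included, and the job is handed in when it is done.

Besides the shell and the picture viewer there is one more tool, called after "Emit:" by a JSON object that holds its "method" and its "body". move_arm: Moves the arm, as the interface text tells. Its arguments: {"type":"object","properties":{"deltas":{"type":"array","items":{"type":"array"}},"grip_force":{"type":"number"}},"required":["deltas"]}

```bash
mkdir -p pics; cat > h.py <<'E'
import numpy as np,cv2
from workcell import status,read_camera,camera_info,order
def cloud(name):
    im,d=read_camera(name);c=camera_info(name);K=np.array(c["K"]);R=np.array(c["R"]);t=np.array(c["t"])
    v,u=np.mgrid[:480,:640]
    P=np.stack([(u-K[0,2])/K[0,0]*d,(v-K[1,2])/K[1,1]*d,d],-1)
    return im,d,(P-t)@R
E
python3 - <<'E'
from h import *
o=[]
for n in("scene","side"):
    im,d,W=cloud(n); np.savez(f"{n}.npz",im=im,d=d,W=W); o.append(im)
    cv2.imwrite(f"pics/{n}.png",im[...,::-1])
    h=cv2.cvtColor(im,cv2.COLOR_RGB2HSV)
    for col,lo,hi in(("blue",100,130),("red",0,8),("red2",172,180)):
        m=((h[...,0]>=lo)&(h[...,0]<=hi)&(h[...,1]>120)&(h[...,2]>60)).astype(np.uint8)
        k,l,s,c=cv2.connectedComponentsWithStats(m)
        for i in range(1,k):
            if s[i,4]>60:
                p=W[(l==i)&(d>0)]; print(n,col,s[i],np.median(p,0).round(3),p.min(0).round(3),p.max(0).round(3))
print(status.read_state())
E
```

```text
scene blue [110 103  26  12 237] [ 0.575 -0.553  0.132] [ 0.161 -1.153 -0.218] [ 0.602 -0.524  0.135]
scene blue [407 176  65  19 362] [0.557 0.194 0.188] [0.54  0.136 0.183] [0.572 0.245 0.192]
scene blue [423 253  31  10 136] [0.552 0.221 0.015] [0.54  0.193 0.012] [0.563 0.25  0.019]
scene red [220 104  42  19 220] [ 0.536 -0.239  0.188] [ 0.274 -0.491  0.002] [ 0.544 -0.187  0.191]
scene red [228 171  23  12  88] [ 0.534 -0.271  0.016] [ 0.524 -0.303  0.012] [ 0.541 -0.234  0.019]
scene red [502 392  17  16 207] [0.825 0.4   0.09 ] [ 0.756  0.39  -0.   ] [0.837 0.411 0.093]
scene red [606 447  20  19 276] [0.835 0.53  0.09 ] [0.779 0.519 0.008] [0.846 0.572 0.093]
scene red2 [309 245  32  32 615] [0.679 0.035 0.045] [0.667 0.02  0.007] [0.731 0.081 0.068]
scene red2 [487 298  31  29 479] [0.637 0.357 0.046] [0.629 0.34  0.003] [0.69  0.377 0.068]
side blue [468 113  20  12 203] [ 0.571 -0.542  0.13 ] [ 0.547 -0.583  0.119] [ 0.599 -0.523  0.134]
side blue [371 250  20  50 370] [0.552 0.199 0.188] [0.538 0.138 0.178] [0.569 0.246 0.19 ]
side blue [366 318  17  50 226] [0.557 0.2  
[... 600 characters left out ...]
 [0.845 0.541 0.094]
{'time': 0.1, 'q': array([-3.68789587e-02,  2.64684980e-01,  1.60528225e+00, -2.37449617e-05,
        1.27371441e+00, -3.68763948e-02]), 'joint_vel': array([-8.32974234e-04, -1.63551569e-03, -1.97233130e-03, -4.49219857e-04,
       -9.92515231e-04, -8.43726968e-05]), 'joint_torque': array([ 2.96398039e-04, -5.16707003e+01, -3.68589377e+01,  1.30520286e-05,
        6.22219843e-03,  5.24967299e-05]), 'tool_pos': array([6.74312580e-01, 2.98166050e-05, 2.30057507e-01]), 'tcp_rot': array([-2.22036463, -2.22037442,  0.00225819]), 'wrist_force': array([-0.20206278, -1.04814201,  0.12838856]), 'torque': array([-0.02060896,  0.0141427 ,  0.02269096]), 'width': 0.9999048834340073}
```

View pics/scene.png

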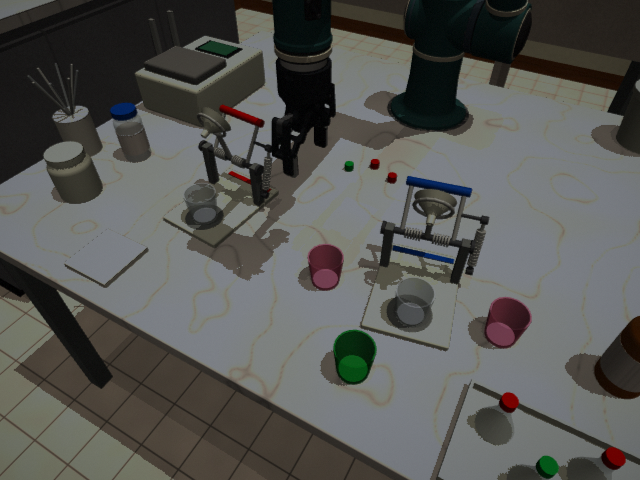

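View pics/side.png

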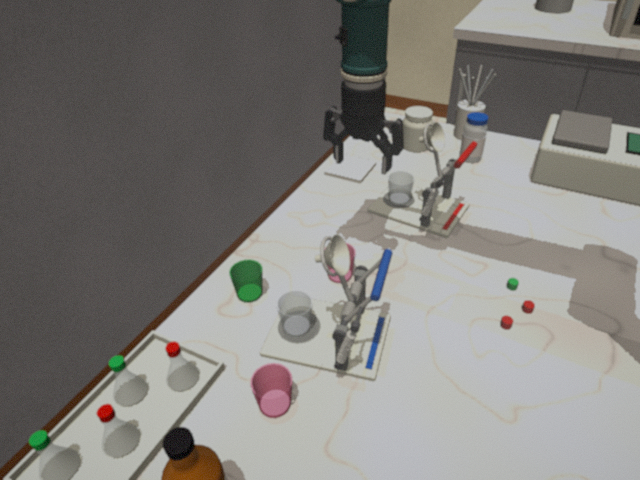

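The scene view shows the blue-barred stand at (440,185), its clear beaker at (412,302), and the red-barred stand at (242,115). The pink (325,267; 507,322) and green (354,356) cups are look-alikes. The side view agrees: blue bar at (381,275), red bar at (466,153). The target is the stand with the blue bar, and I'll confirm it in a crop.

```bash
python3 - <<'E'
from h import *
A=[];B=[]
for n in("scene","side"):
    z=np.load(n+".npz");im,d,W=z["im"],z["d"],z["W"]
    h=cv2.cvtColor(im,cv2.COLOR_RGB2HSV)
    m=(h[...,0]>=100)&(h[...,0]<=130)&(h[...,1]>120)&(h[...,2]>60)&(d>0)
    for nm,zlo,zhi in(("bar",.175,.195),("stripe",.01,.02)):
        p=W[m&(W[...,2]>zlo)&(W[...,2]<zhi)&(W[...,1]>0)]
        r=cv2.minAreaRect((p[:,:2]*1000).astype(np.float32))
        l=cv2.fitLine(p[:,:2].astype(np.float32),cv2.DIST_HUBER,0,.01,.01).ravel()
        print(n,nm,r,"line",l,"ang",np.degrees(np.arctan2(l[1],l[0])),p[:,2].max())
    # plate
    pm=(abs(W[...,2]-.012)<.003)&(d>0)&(abs(W[...,0]-.62)<.17)&(abs(W[...,1]-.19)<.14)
    p=W[pm]; r=cv2.minAreaRect((p[:,:2]*1000).astype(np.float32)); print("plate",r)
im=np.load("scene.npz")["im"]
cv2.imwrite("pics/crop.png",cv2.resize(im[150:360,340:540],None,fx=2.8,fy=2.8,interpolation=cv2.INTER_CUBIC)[...,::-1])
E
```

```text
scene bar ((556.7621459960938, 190.68292236328125), (13.633597373962402, 109.13066101074219), 10.966455459594727) line [ 0.17542006 -0.9844937   0.55939996  0.18443312] ang -79.89689 0.19153351600959148
scene stripe ((552.6758422851562, 221.13282775878906), (15.164523124694824, 57.83428192138672), 11.166143417358398) line [ 0.20626736 -0.97849566  0.55217296  0.22156176] ang -78.0963 0.018705467874936016
plate ((655.1765747070312, 161.85055541992188), (213.21640014648438, 245.5677947998047), 10.633472442626953)
side bar ((553.6471557617188, 191.814208984375), (11.77401065826416, 108.01905059814453), 11.410126686096191) line [ 0.19174536 -0.9814447   0.55208164  0.19798782] ang -78.945335 0.19031939592763475
side stripe ((558.3406372070312, 191.48643493652344), (8.602273941040039, 116.02345275878906), 11.18112564086914) line [ 0.19580339 -0.98064315  0.5572618   0.19742481] ang -78.708336 0.01770596163532134
plate ((654.719970703125, 167.36305236816406), (209.85694885253906, 235.80909729003906), 11.122761726379395)
```

View pics/crop.png

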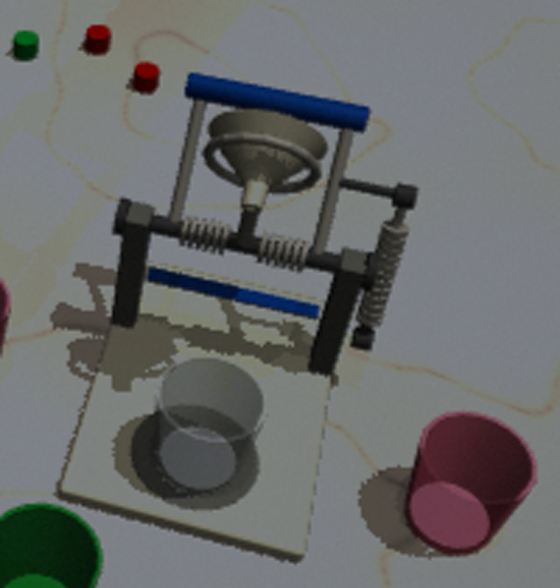

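Confirmed: the blue bar is on the stand above the clear beaker. Its yaw is about +11°, with the bar centre near (0.555, 0.191, 0.18) and the station origin near (0.603, 0.200). I'll raise the arm, shut the fingers, and go behind the bar to about (0.510, 0.182).

Emit:
{"method": "move_arm", "body": {"deltas": [[[0, 0, 0], [0, 0, 0.4], 1], [[0, 0, 0], [0, 0, 0.8], 1], [[0, 0, 0], [0, 0, 0.8], 1], [[0, 0, 0.06], [-0.4, 0.4, 0.8], 1], [[0, 0, 0.12], [-0.8, 0.8, 0.8], 1], [[0, 0, 0.12], [-1, 1, 0.8], 1], [[0, 0, 0.12], [-1, 1, 0.8], 1], [[0, 0, 0.12], [-1, 1, 0.8], 1]], "grip_force": 40}}

```text
time: 1.1
tool_pos: [0.5755, 0.0995, 0.3109]
tcp_rot: [2.003, 2.42, -0.001]
wrist_force: [-0.3, 1.2, -0.4]
width: -0.0
```

Emit:
{"method": "move_arm", "body": {"deltas": [[[0, 0, 0], [-0.35, 0.4, 0], 1], [[0, 0, 0], [-0.65, 0.82, 0], 1], [[0, 0, 0], [-0.65, 0.82, 0], 1], [[0, 0, 0], [-0.65, 0.82, -0.4], 1], [[0, 0, 0], [-0.65, 0.82, -0.7], 1], [[0, 0, 0], [-0.65, 0.82, -0.7], 1], [[0, 0, 0], [-0.65, 0.82, -0.7], 1]]}}

```text
time: 1.98
tool_pos: [0.5114, 0.1813, 0.2423]
tcp_rot: [2.004, 2.419, 0.001]
wrist_force: [-0.4, -0.7, -0.3]
width: 0.001
```

```bash
python3 - <<'E'
from h import *
print(status.read_state())
im,_=read_camera("side"); im2,_=read_camera("scene")
a=im[100:360,240:500];b=im2[60:320,310:570]
cv2.imwrite("pics/near.png",cv2.resize(np.hstack([a,b]),None,fx=1.5,fy=1.5)[...,::-1])
E
```

```text
{'time': 1.975, 'q': array([ 2.95072836e-01,  5.41531839e-03,  1.87491172e+00, -3.79547948e-04,
        1.25999373e+00,  1.08048073e-01]), 'joint_vel': array([ 0.00717549, -0.01727427, -0.01846688,  0.00205833, -0.00248201,
        0.00151579]), 'joint_torque': array([-2.07097846e-02, -3.57873881e+01, -3.53969765e+01, -7.29122985e-03,
        4.89845616e-02, -2.41830043e-03]), 'tool_pos': array([0.51144786, 0.18134586, 0.24228819]), 'tcp_rot': array([2.00352616e+00, 2.41850917e+00, 1.35353905e-03]), 'wrist_force': array([-0.44659458, -0.65192917, -0.28326096]), 'torque': array([-0.01514961, -0.04227007, -0.00837039]), 'width': 0.0008214258290898782}
```

View pics/near.png

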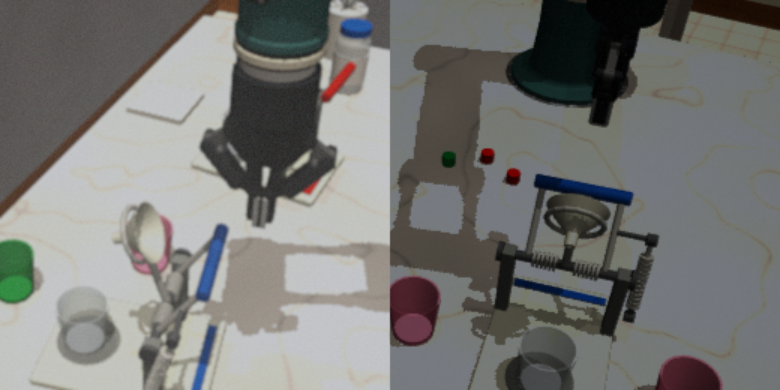

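The near view shows the bar clear of the gripper. The knuckles bulge towards the stand along the jaw axis, so I'll turn the tool a quarter turn to present the flat 22 mm side to the bar, then go down.

Emit:
{"method": "move_arm", "body": {"deltas": [[[0, 0, -0.11], [0, 0, 0], 1], [[0, 0, -0.22], [0, 0, 0], 1], [[0, 0, -0.33], [0, 0, 0], 1], [[0, 0, -0.44], [0, 0, 0], 1], [[0, 0, -0.55], [0, 0, 0], 1], [[0, 0, -0.66], [0, 0, 0], 1], [[0, 0, -0.77], [0, 0, 0], 1], [[0, 0, -0.88], [0, 0, 0], 1], [[0, 0, -1], [0, 0, 0], 1], [[0, 0, -1], [0, 0, 0], 1], [[0, 0, -1], [0, 0, -0.3], 1], [[0, 0, -1], [0, 0, -0.6], 1], [[0, 0, -1], [0, 0, -0.85], 1], [[0, 0, -1], [0, 0, -0.85], 1], [[0, 0, -1], [0, 0, -0.85], 1]]}}

```text
time: 3.95
tool_pos: [0.511, 0.1823, 0.1578]
tcp_rot: [-3.127, -0.298, -0.003]
wrist_force: [0.4, -0.0, -0.4]
width: 0.001
```

```bash
python3 - <<'E'
from h import *
print(status.read_state()["wrist_force"])
im,_=read_camera("side"); im2,_=read_camera("scene")
a=im[100:360,240:500];b=im2[60:320,310:570]
cv2.imwrite("pics/near2.png",cv2.resize(np.hstack([a,b]),None,fx=1.5,fy=1.5)[...,::-1])
E
```

```text
[ 0.43604603 -0.02942172 -0.36559119]
```

View pics/near2.png

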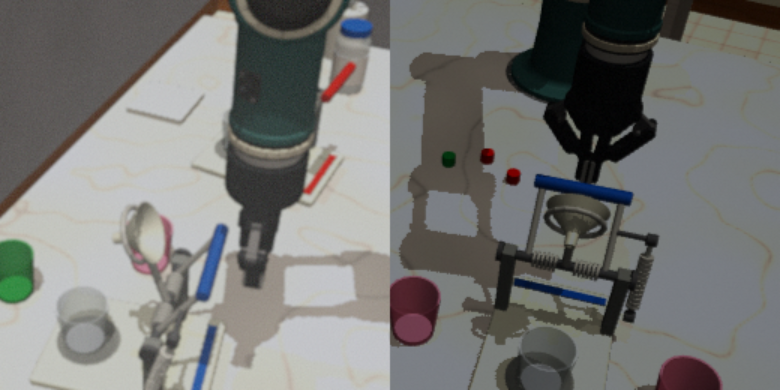

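Both views show the shut fingers standing behind the middle of the bar with a clear gap. I'll push along the station's x axis (0.98, 0.19).

Emit:
{"method": "move_arm", "body": {"deltas": [[[0, 0, 0], [0.1, 0.02, 0], 1], [[0, 0, 0], [0.2, 0.04, 0], 1], [[0, 0, 0], [0.25, 0.05, 0], 1], [[0, 0, 0], [0.3, 0.06, 0], 1], [[0, 0, 0], [0.35, 0.07, 0], 1], [[0, 0, 0], [0.4, 0.08, 0], 1], [[0, 0, 0], [0.45, 0.09, 0], 1], [[0, 0, 0], [0.5, 0.1, 0], 1], [[0, 0, 0], [0.55, 0.11, 0], 1], [[0, 0, 0], [0.6, 0.12, 0], 1], [[0, 0, 0], [0.65, 0.125, 0], 1], [[0, 0, 0], [0.7, 0.135, 0], 1]]}}

```text
time: 5.55
tool_pos: [0.5806, 0.1955, 0.156]
tcp_rot: [3.128, 0.296, 0.001]
wrist_force: [-0.8, 0.4, 0.4]
width: -0.001
```

```bash
python3 - <<'E'
from h import *
print(status.read_state()["wrist_force"])
im,_=read_camera("side"); im2,_=read_camera("scene")
a=im[100:360,240:500];b=im2[60:320,310:570]
cv2.imwrite("pics/near3.png",cv2.resize(np.hstack([a,b]),None,fx=1.5,fy=1.5)[...,::-1])
E
```

```text
[-0.81707819  0.42947078  0.44319218]
```

View pics/near3.png

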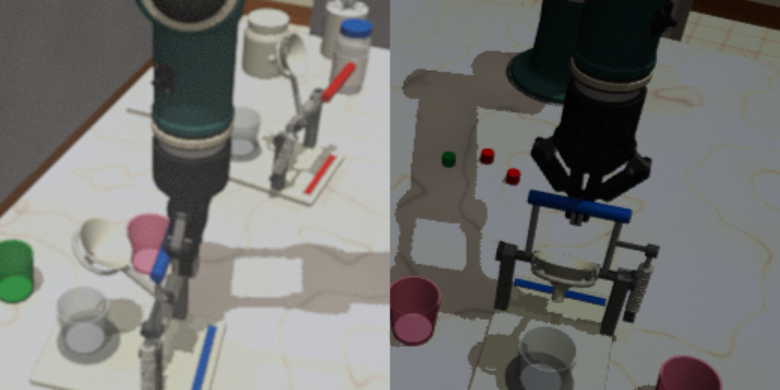

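The bar is near the middle and the fingers are flat against it. I'll push 20 mm further, then back off.

Emit:
{"method": "move_arm", "body": {"deltas": [[[0, 0, 0], [0.05, 0.01, 0], 1], [[0, 0, 0], [0.1, 0.02, 0], 1], [[0, 0, 0], [0.15, 0.03, 0], 1], [[0, 0, 0], [0.2, 0.04, 0], 1], [[0, 0, 0], [0.2, 0.04, 0], 1], [[0, 0, 0], [0.2, 0.04, 0], 1], [[0, 0, 0], [0.2, 0.04, 0], 1]]}}

```text
time: 6.52
tool_pos: [0.5998, 0.1995, 0.1563]
tcp_rot: [3.128, 0.296, -0.0]
wrist_force: [0.7, 0.1, -0.5]
width: 0.0
```

```bash
python3 - <<'E'
from h import *
print(status.read_state()["wrist_force"])
im,_=read_camera("side"); im2,_=read_camera("scene")
a=im[100:360,240:500];b=im2[60:320,310:570]
cv2.imwrite("pics/near4.png",cv2.resize(np.hstack([a,b]),None,fx=1.5,fy=1.5)[...,::-1])
E
```

```text
[ 0.65168164  0.14253257 -0.45434896]
```

View pics/near4.png

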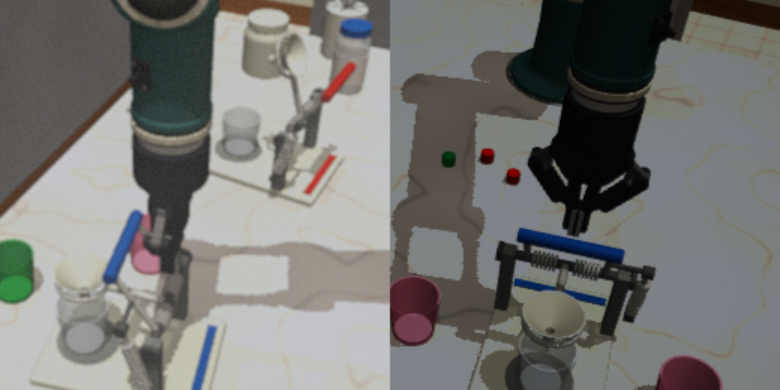

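The stand snapped over and the funnel now sits above the beaker. I'll back away and up, then measure.

Emit:
{"method": "move_arm", "body": {"deltas": [[[0, 0, 0], [-0.3, -0.06, 0], 1], [[0, 0, 0], [-0.7, -0.14, 0.1], 1], [[0, 0, 0], [-0.9, -0.18, 0.5], 1], [[0, 0, 0], [-0.9, -0.18, 1], 1], [[0, 0, 0], [-0.9, -0.18, 1], 1], [[0, 0, 0], [-0.9, -0.18, 1], 1], [[0, 0, 0], [-0.9, -0.18, 1], 1], [[0, 0, 0], [-0.9, -0.18, 1], 1]]}}

```text
time: 7.62
tool_pos: [0.5092, 0.1813, 0.2545]
tcp_rot: [3.127, 0.296, -0.005]
wrist_force: [-0.3, 0.3, 0.0]
width: 0.002
```

```bash
python3 - <<'E'
from h import *
o=np.array([.603,.200]);x=np.array([.981,.193])
L=[]
for n in("scene","side"):
    im,d,W=cloud(n);L.append(im)
    h=cv2.cvtColor(im,cv2.COLOR_RGB2HSV)
    m=(h[...,0]>=100)&(h[...,0]<=130)&(h[...,1]>120)&(d>0)&(W[...,2]>.15)&(W[...,1]>0)
    p=W[m]; c=np.median(p,0); print(n,"bar",c.round(3),"station x",((c[:2]-o)@x).round(3),"top",p[:,2].max().round(3))
    r=((h[...,0]<8))&(h[...,1]>120)&(d>0)&(W[...,2]>.15)&(W[...,1]<0)
    print("red bar",np.median(W[r],0).round(3))
a=L[1][190:390,240:440];b=L[0][180:380,340:540]
cv2.imwrite("pics/end.png",cv2.resize(np.hstack([a,b]),None,fx=2,fy=2,interpolation=cv2.INTER_CUBIC)[...,::-1])
E
```

```text
scene bar [0.648 0.197 0.189] station x 0.043 top 0.47
red bar [ 0.537 -0.232  0.187]
side bar [0.646 0.219 0.188] station x 0.046 top 0.591
red bar [ 0.531 -0.229  0.188]
```

View pics/end.png

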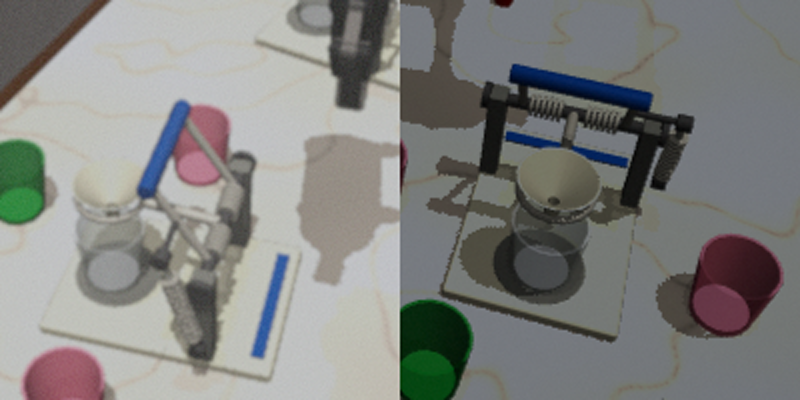

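The bar is at its far stop, the funnel is level, the beaker is still standing beneath it, and the red stand is parked. The arm is clear, so I'll hand in.

```bash
python3 -c "
from workcell import order
print(order.finish_job())"
```

```text
the job is handed in; nothing more can be done
None
```

The blue-barred stand is over on its far stop and the job is handed in. I pushed the middle of the bar from behind with the shut fingers. It passed the middle and snapped over, and the arm then backed off clear. The last clock reading, before the final pictures, was about 7.6 s.

Last checks:
- **Blue bar:** two cameras put it at station x of +43 and +46 mm, with its top surface at about 188 mm. That agrees with fully over (+49 mm, centre 180 mm up) within measuring error.
- **Funnel and beaker:** the last picture shows the funnel level above the beaker, which stands upright. I judged the beaker's place by eye and did not measure it.
- **Red bar:** its median position stayed within a few millimetres of where it began, so that stand is still parked.
- **Wrist force:** under 1.5 N at the end of every move; I have no peak reading from during the push.

One figure to ignore: the "top" values of 0.47 and 0.59 m in the last check were stray blue pixels elsewhere in the picture. The bar positions above are medians, which should not be affected. No check failed.

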